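# Key a specimen carrier onto its test stand

### The arm

A 6-joint arm with a two-finger parallel gripper is mounted at the origin on the work surface. World frame = base frame: x ahead of the robot, y to its left, z up, the work surface at z = 0. Lengths are in m, angles in rad, forces in N, time in s.
With the tool pointing down it reaches from about 0.325 to 0.85 m from the base axis. Payload 15.5 kg.
Tool frame: the origin (TCP) lies midway between the tips of the shut fingers; the grasp point (between the pads) lies 19 mm behind it (manip.grip_depth is the distance from the TCP to the grasp point, in m); z points along the fingers, y is the direction in which the jaws open and shut (so a half turn about z gives the same grasp; the last joint's range is limited). The gripper opens to 91 mm and grips with 3 to 60 N. Pads are 32 mm wide; open, the fingers measure 118 mm over their backs; the gripper's body (76 mm by 178 mm) begins 60 mm behind the grasp point.
Start: joints at [1.105, 0.494, 1.345, -0, 1.302, -0.096], TCP at [0.226, 0.583, 0.181] pointing down, gripper open.
Joint ranges: [-2.91, 2.91], [-0.82, 2.16], [0.22, 2.67], [-1.22, 4.37], [0.12, 2.79], [-3.08, 3.08]. Speed limits (rad/s): [1.89, 1.89, 2.57, 3.01, 3.01, 3.01].

### API

Orientations are given as a rotation vector (axis times angle).
In Python, from rig import manip gives the robot as it stands.
- The arm moves only by the tool send_rows, never from a script. Its argument "motion" is a list that holds one entry, the list of rows, each a list of 4 numbers: the shift along the tool's x, y, z in m, then the turn about the tool's z in degrees. A call has 1 to 12 rows; each row is the pose to reach, as a shift and turn from the pose commanded when the call began, along the tool's axes at that moment; what a row does not reach only later rows make up. A row lasts 1/10 s, in which the tool goes at most 50 mm and 8.59 degrees, less where a joint would pass 70% of its speed; a pose out of reach is approached as far as the arm can. A call with a gripper value outside its range is refused whole. "claw" is the finger opening in m, from 0 to 0.0912, set as the call begins (left out, the last holds). The fingers move at their own pace and stop on an object; "force" is the grip in N (left out, the last holds). Time passes only in rows, so rows that repeat a pose let the fingers close. It gives the time, the measured TCP pose, the force and the opening at its end, in the units of the state.
- manip.read_state(): the state, without advancing time (a new reading comes with each control period).
- manip.grab_frame(name): name is "scene" or "side" or "wrist"; returns the picture (400x640x3 uint8, blue, green, red); there is no depth.
- manip.calibration(name): a dict with "fx", "fy", "cx", "cy" (pixels), "world_to_cam" (4x4, takes a point from world to camera coordinates); the wrist camera has in their place "hand_eye" (4x4, takes a point from camera to tool coordinates, whose origin is the TCP and whose axes are the flange's). Camera axes: x right, y up, looking along -z (the intrinsics and any distortion apply to the point x, -y, -z); pixel columns grow to the right and rows downward; lengths in m; the calibration is good to about 2 mm. A picture is of the moment at which its call begins: read the wrist's pose just before it. calibration takes no time and is no camera call.
- manip.hand_in(): hands the job in, once; it reports no verdict.
The state is a dict: "clock": time; "joint_positions": joint angles; "qd": joint speeds; "joint_torque": joint torques, N m; "tool_pos": TCP position; "eef_rot": TCP orientation; "wrist_force": force on the tool from outside, world axes, zero at the start; "torque": the same for the moment, N m; "opening": finger opening in m.
Only numpy, scipy, OpenCV 4.12 (cv2) and the standard library are available. Lean on these libraries where they do the work, as an engineer would, in place of code of your own. Each camera call takes 0.05 s, during which the arm holds its last target. There are 200 camera calls.

### The job

With a fingertip, turn the round steel specimen carrier on its stand (its small upright peg is there to push on) until the notch in its rim is above the stand's index pin; then press the carrier down until it is fully home and level on its seat, and take the hand away. Only push and press it: do not lift it, and leave the cooler, the clear box and the spare specimen where they stand.

Things in the scene. Friction and masses are not known exactly. Their poses are not given: they have to be found in the camera images.
- fixture: Test stand, fixed to the table (position and yaw vary): white housing 180 x 150 mm (its x, y), top 40 mm above the table. Origin at the centre of its underside, at table height. On its +x side stands a dark post (15 x 22 mm, top 62 mm above the table, 61 to 76 mm from the centre) that holds the index pin.
- pin (a point): Point on top of the index pin, 43 mm from the stand's centre along the stand's +x, 56 mm above the table. The pin is a round steel dowel 8 mm thick, level, pointing from the dark post inwards to the stand's centre, ending 39 mm from it. It stops the carrier from going down unless the notch is above it.
- seat (a point): Centre of the stand's fixed dark seat ring (96 mm across, top 46 mm above the table), right above the stand's origin. In the ring stands a round steel hub, 68 mm across, that carries the carrier. The hub slides straight down 12 mm when the carrier is pressed with about 3 to 7 N; it is stiff and stays where it is left.
- carrier: Loose round steel carrier, 100 mm across, 16 mm thick, 0.40 to 0.65 kg; a brown specimen flush in its top may be pressed. Origin: centre of its underside, z up, +x to the notch. At the start its underside is 58 mm and its top 74 mm above the table, 2 mm clear over the pin; seated 46 and 62 mm. It sits on the hub and its central boss (blind bore, 1 mm play), turns on it both ways, with light friction.
- notch (a point): Middle of the notch in the carrier's rim, at the level of its top, 43 mm from its centre along its +x. The notch is 14 mm wide, goes through the full thickness, and runs from 36 mm radius out through the rim (50 mm).
- peg (a point): Top of the carrier's upright steel finger peg, polished: 10 mm thick, standing 21 mm above the carrier's top, 40 mm from its centre on the side opposite to the notch. Push it sideways to turn the carrier.
- cooler: Bystander, loose: finned heat sink with a black fan, 68 x 90 x 90 mm high. Origin at its underside. Stands beside the stand.
- clearbox: Bystander, loose: clear plastic sample box 72 x 57 x 33 mm high. Origin at the centre of its underside.
- spare: Bystander, loose: spare brown specimen disc, 42 mm across, 12 mm thick, lying on the table. Origin at the centre of its underside.
There are look-alikes about, which are no part of the job. Several things have the shape of the carrier; the one meant has the colours described above.

How it is judged:
On the way, in this order (a step that is already met when the one before it is completed fails the run):
1. the carrier, still raised, is turned so that its notch is above the pin (horizontal distance between notch and pin below 0.007 m and z of carrier in the frame of fixture above 0.05 m), for 0.05 s.
2. the carrier is pressed down onto its seat (z of carrier in the frame of fixture below 0.0475 m and angle between carrier's own z axis and vertical below 0.04 rad), for 0.2 s.
At the end, for the whole second after the job is handed in: The carrier lies at rest on its seat ring (underside within 1.5 mm of it), level within 0.04 rad, still on its hub (centre within 4 mm of the stand's), with the notch around the pin (notch middle within 7 mm of the pin point, seen from above) (all of step 2 and z of carrier in the frame of fixture above 0.044 m and horizontal distance between notch and pin below 0.007 m and horizontal distance between carrier and fixture below 0.004 m and linear speed of carrier below 0.01 m/s); the robot touches nothing.
It fails at once if the carrier is lifted more than 8 mm above its starting height (z of carrier in the frame of fixture above 0.066 m).
It fails at once if the carrier is tipped by more than 0.35 rad (angle between carrier's own z axis and vertical above 0.35 rad).
It fails at once if a bystander is moved by more than 20 mm (distance of any of cooler, clearbox, spare from where it was at the start of the episode above 0.02 m).
It also fails if it takes over 64 s, if anything falls off the work surface, if the arm or the gripper's body presses on something with over 40 N, if the wrist force passes 120 N, or if a joint passes its speed limit or range.

## Working session

There is one attempt and no reset: what is moved stays moved. The work goes in short steps, Python scripts to look and compute and a tool call to move; the robot and the scene stay as the last step left them, time stands still between calls to the robot, and variables do not carry over. Pictures are saved under pics/ and viewed, about 8 in all and at most 12, crops included, and the job is handed in when it is done.

Besides the shell and the picture viewer there is one more tool, called after "Emit:" as name(argument=value, ...), one argument or row to a line, values as JSON. send_rows: Moves the arm, as the interface text tells. Its arguments: {"type":"object","properties":{"motion":{"type":"array"},"claw":{"type":"number"},"force":{"type":"number"}},"required":["motion"]}

```bash
mkdir -p pics; ls; python3 - <<'E'
from rig import manip
import cv2,json,numpy as np
s=manip.read_state(); print(s)
for n in("scene","side","wrist"):
    cv2.imwrite(f"pics/{n}0.png",manip.grab_frame(n)); print(n,{k:np.round(v,4).tolist() for k,v in manip.calibration(n).items()})
E
```

```text
pics
{'clock': 0.0, 'joint_positions': array([ 1.10452863e+00,  4.94170056e-01,  1.34613881e+00,  2.00180590e-05,
        1.30244889e+00, -9.55002563e-02]), 'qd': array([-0.0002847 ,  0.00050572, -0.00047037,  0.00052409,  0.00148336,
        0.00048616]), 'joint_torque': array([-3.83238381e-03, -8.78792667e+01, -3.81876326e+01,  7.02800718e-02,
        5.29491424e-02, -7.59829072e-05]), 'tool_pos': array([0.22626412, 0.58217149, 0.17994383]), 'eef_rot': array([-5.79015128e-01, -3.08742565e+00,  1.74981999e-03]), 'wrist_force': array([-0.62177443, -0.92638283, -0.23432814]), 'torque': array([ 0.02760785, -0.03979804, -0.01733763]), 'opening': 0.09148212154546194}
scene {'fx': 430.8707, 'fy': 430.8707, 'cx': 321.7514, 'cy': 203.1975, 'world_to_cam': [[0.6738, 0.7388, -0.0147, -0.4566], [-0.5413, 0.507, 0.6707, 0.2408], [0.503, -0.444, 0.7416, -1.0909], [0.0, 0.0, 0.0, 1.0]]}
side {'fx': 410.5615, 'fy': 410.5615, 'cx': 320.42, 'cy': 211.8326, 'world_to_cam': [[-0.7545, -0.6563, 0.0002, 0.4866], [0.3811, -0.4379, 0.8142, -0.271], [-0.5343, 0.6144, 0.5805, -0.4637], [0.0, 0.0, 0.0, 1.0]]}
wrist {'fx': 330.9135, 'fy': 330.9135, 'cx': 316.1713, 'cy': 207.6793, 'hand_eye': [[-0.0, 0.9576, 0.2883, 0.0818], [1.0, 0.0002, -0.0005, 0.001], [-0.0005, 0.2883, -0.9576, -0.2042], [0.0, 0.0, 0.0, 1.0]]}
```

View pics/scene0.png

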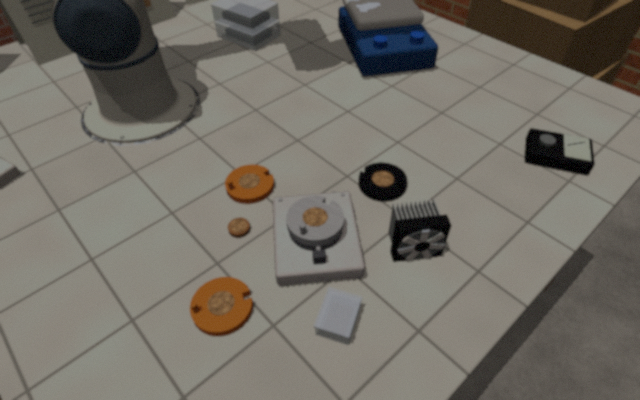

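View pics/side0.png

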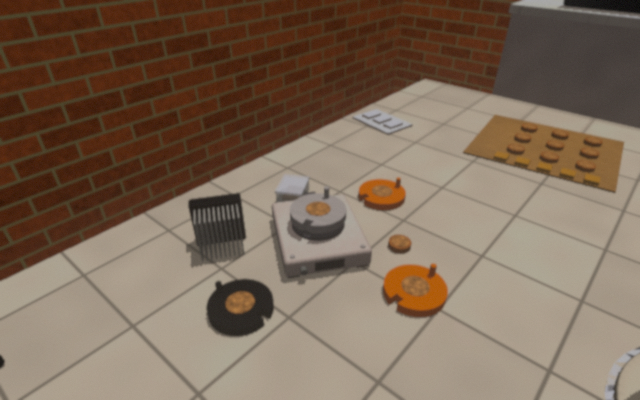

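Scene: the stand is at (317,240), the carrier's top at (315,217) and the dark post at (319,255). Side: the carrier is at (318,212), with the peg near (326,192) and the notch near (307,222). Next I'll enlarge and measure.

```bash
cat > h.py <<'E'
import numpy as np,cv2
from rig import manip
from scipy.spatial.transform import Rotation as R
def W2C(n,s=None):
    c=manip.calibration(n)
    if n!="wrist": return c,np.array(c["world_to_cam"])
    s=s or manip.read_state(); T=np.eye(4);T[:3,:3]=R.from_rotvec(s["eef_rot"]).as_matrix();T[:3,3]=s["tool_pos"]
    return c,np.linalg.inv(T@np.array(c["hand_eye"]))
def ray(n,u,v,z,s=None):
    c,M=W2C(n,s); d=np.array([(u-c["cx"])/c["fx"],-(v-c["cy"])/c["fy"],-1]); C=np.linalg.inv(M)
    d=C[:3,:3]@d; o=C[:3,3]; return o+d*(z-o[2])/d[2]
def proj(n,p,s=None):
    c,M=W2C(n,s); q=M[:3,:3]@np.array(p)+M[:3,3]; return c["cx"]-c["fx"]*q[0]/q[2], c["cy"]+c["fy"]*q[1]/q[2]
E
python3 - <<'E'
from h import *
a=cv2.imread("pics/scene0.png")[180:290,260:370];b=cv2.imread("pics/side0.png")[170:280,265:375]
cv2.imwrite("pics/c0.png",np.hstack([cv2.resize(i,(400,400),interpolation=cv2.INTER_CUBIC) for i in(a,b)]))
print(ray("scene",315,217,.074),ray("side",318,210,.074)); print(manip.calibration("wrist").keys())
for n in("scene","side"): print(proj(n,manip.read_state()["tool_pos"]))
E
```

```text
[0.61807286 0.04010786 0.074     ] [0.61216582 0.04417604 0.074     ]
dict_keys(['fx', 'fy', 'cx', 'cy', 'hand_eye'])
(np.float64(369.99369564840606), np.float64(-5.689934296213693))
(np.float64(98.13018953314565), np.float64(1194.9774590052837))
```

View pics/c0.png

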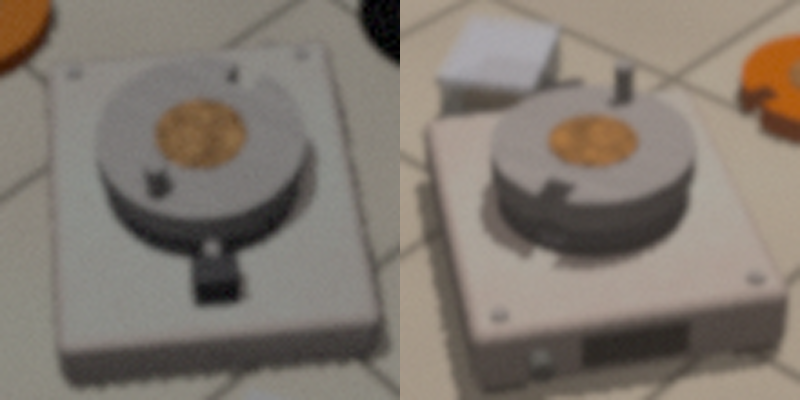

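View pics/wrist0.png

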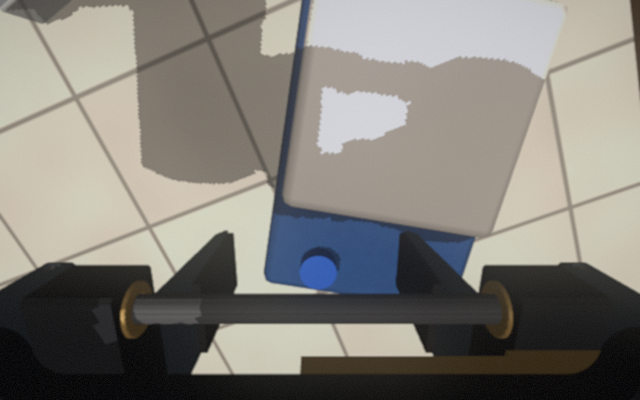

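The crops show the same layout. In scene the peg is at (303,231), the notch at (325,201), the post top at about (320,251) and the pin at (318,247). In side the peg top is at (327,188) and the notch at (307.5,222). The wrist camera currently sees only the blue look-alike.

```bash
python3 - <<'E'
from h import *
def cr(n,u,v,z,o): return ray(n,o[0]+u/3.636,o[1]+v/3.636,z)[:2]
A=(260,180);B=(265,170)
c=cr("scene",201,137,.074,A); c2=cr("side",193,138,.074,B); print("ctr",c,c2)
for nm,p in dict(notch=cr("scene",236,74,.074,A),pegbase=cr("scene",158,190,.074,A),pegtop=cr("scene",151,178,.095,A),post=cr("scene",216,262,.062,A),cTL=cr("scene",52,65,.04,A),cTR=cr("scene",325,47,.04,A),cBR=cr("scene",378,325,.04,A),cBL=cr("scene",65,352,.04,A)).items():
    d=p-c; print(nm,p.round(3),np.hypot(*d).round(4),np.degrees(np.arctan2(d[1],d[0])).round(1))
for nm,p in dict(notch=cr("side",157,186,.074,B),pegtop=cr("side",225,65,.095,B),pegbase=cr("side",223,102,.074,B)).items():
    d=p-c2; print(nm,p.round(3),np.hypot(*d).round(4),np.degrees(np.arctan2(d[1],d[0])).round(1))
s=manip.read_state(); print(R.from_rotvec(s["eef_rot"]).as_matrix().round(3))
E
```

```text
ctr [0.61954563 0.03944052] [0.61619657 0.03937158]
notch [0.601 0.079] 0.0436 115.0
pegbase [0.63  0.004] 0.0372 -74.0
pegtop [ 0.636 -0.004] 0.0466 -69.6
post [0.672 0.002] 0.0643 -36.0
cTL [0.507 0.034] 0.1124 -177.1
cTR [0.596 0.147] 0.1103 102.4
cBR [0.735 0.042] 0.116 1.4
cBL [ 0.65  -0.071] 0.1143 -74.6
notch [0.603 0.08 ] 0.0423 108.0
pegtop [0.626 0.004] 0.0367 -74.4
pegbase [0.626 0.006] 0.035 -74.3
[[-0.932  0.362 -0.   ]
 [ 0.362  0.932 -0.001]
 [ 0.    -0.001 -1.   ]]
```

Emit:
send_rows(
  motion=[
    [[-0.627,-0.441,-0.04,51],[-0.627,-0.441,-0.04,51],[-0.627,-0.441,-0.04,51],[-0.627,-0.441,-0.04,51],[-0.627,-0.441,-0.04,51],[-0.627,-0.441,-0.04,51],[-0.627,-0.441,-0.04,51],[-0.627,-0.441,-0.04,51],[-0.627,-0.441,-0.04,51],[-0.627,-0.441,-0.04,51],[-0.627,-0.441,-0.04,51],[-0.627,-0.441,-0.04,51]],
  ],
  claw=0.024,
)

```text
clock: 1.35
tool_pos: [0.5591, 0.0816, 0.2118]
eef_rot: [-1.852, -2.537, 0.0]
wrist_force: [1.3, 0.9, -0.0]
opening: 0.0242
```

Emit:
send_rows(
  motion=[
    [[-0.16,0.046,-0.008,0],[-0.16,0.046,-0.008,0],[-0.16,0.046,-0.008,0],[-0.16,0.046,-0.008,0],[-0.16,0.046,-0.008,0],[-0.16,0.046,-0.008,0]],
  ],
)

```text
clock: 1.95
tool_pos: [0.6504, -0.0542, 0.2193]
eef_rot: [-1.852, -2.537, 0.0]
wrist_force: [-0.1, -0.3, 0.7]
opening: 0.024
```

```bash
python3 - <<'E'
from h import *
s=manip.read_state(); f=manip.grab_frame("wrist"); cv2.imwrite("pics/w1.png",f)
print(s["tool_pos"],s["eef_rot"],s["joint_positions"]); print(proj("wrist",[.622,.038,.074],s))
E
```

```text
[ 0.65035796 -0.05417543  0.21932917] [-1.85163228e+00 -2.53651372e+00  3.83098291e-04] [-1.74729958e-01  5.03283322e-01  1.21747986e+00  2.85858604e-04
  1.42196030e+00 -4.84425015e-01]
(np.float64(316.5577805279131), np.float64(93.85495491512296))
```

View pics/w1.png

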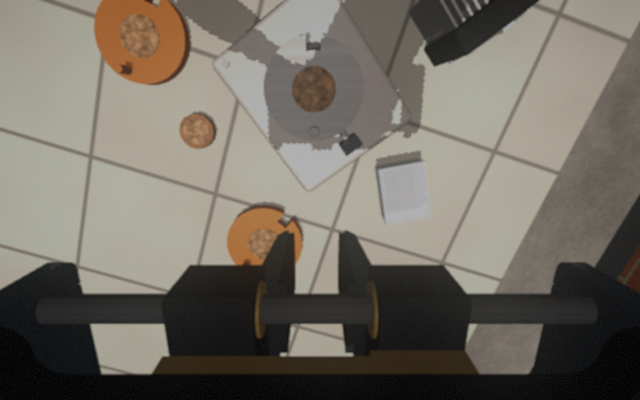

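In the wrist view the carrier's centre is at (314,89), the peg at (314,131), the notch at (313,45) and the post at (350,143). The peg therefore points almost straight at the tool.

```bash
python3 - <<'E'
from h import *
c=ray("wrist",314,89,.074)
print(c, ray("wrist",313.5,45,.074), ray("wrist",314,131,.095), ray("wrist",350,139,.062))
for p in (ray("wrist",313.5,45,.074), ray("wrist",314,131,.095), ray("wrist",350,139,.062)):
    d=p-c; print(np.hypot(*d[:2]),np.degrees(np.arctan2(d[1],d[0])))
for p in((217,66,),(310,190),(414,122)): print(ray("wrist",*p,.04))
E
```

```text
[0.61794954 0.04210469 0.074     ] [0.60537777 0.07997186 0.074     ] [0.63007534 0.00448686 0.095     ] [0.66990145 0.00624771 0.062     ]
0.03989952910721498 108.36598498266353
0.03952386200975425 -72.13368768484578
0.06312466673420367 -34.61326354680228
[0.51100341 0.03414171 0.04      ]
[ 0.6471077  -0.06579994  0.04      ]
[0.73481193 0.04478165 0.04      ]
```

Emit:
send_rows(
  motion=[
    [[0.0615,-0.001,0.0,0],[0.0615,-0.001,0.04,0],[0.0615,-0.001,0.08,0],[0.0615,-0.001,0.1,0],[0.0615,-0.001,0.11,0],[0.0615,-0.001,0.12,0],[0.0615,-0.001,0.13,0],[0.0615,-0.001,0.138,0],[0.0615,-0.001,0.138,0],[0.0615,-0.001,0.138,0]],
  ],
)

```text
clock: 3.0
tool_pos: [0.6315, 0.0035, 0.0821]
eef_rot: [1.852, 2.537, 0.0]
wrist_force: [-1.0, -0.1, 0.2]
opening: 0.0239
```

Emit:
send_rows(
  motion=[
    [[0,0,0,0],[0,0,0,0],[0,0,0,0]],
  ],
  claw=0.015,
)

```text
clock: 3.3
tool_pos: [0.6314, 0.0035, 0.0821]
eef_rot: [1.852, 2.537, 0.001]
wrist_force: [0.7, 0.3, -0.1]
opening: 0.015
```

```bash
python3 - <<'E'
from h import *
b=manip.grab_frame("side")[150:270,255:385]; a=manip.grab_frame("wrist")[100:400,100:540]
print(manip.read_state()["tool_pos"],manip.read_state()["wrist_force"])
cv2.imwrite("pics/c2.png",np.hstack([cv2.resize(b,(390,360),interpolation=cv2.INTER_CUBIC),cv2.resize(a,(400,360))]))
E
```

```text
[0.63134707 0.00355326 0.08197609] [-0.86519683  0.12132101  1.02377326]
```

View pics/c2.png

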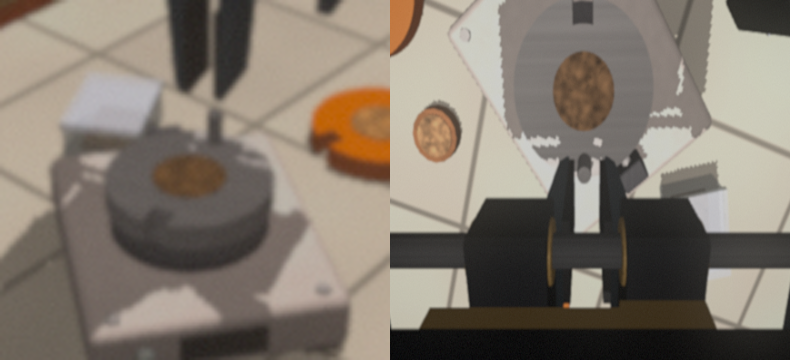

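The side crop shows the fingertips ending near full-frame pixel (323,182), above the peg top at about (327,187). The wrist crop shows the peg centred between the fingers. I'll check the projections.

```bash
python3 - <<'E'
from h import *
p=manip.read_state()["tool_pos"]
for z in(.074,.082,.095,.105,.115): print(z,proj("side",[p[0],p[1],z]),proj("wrist",[p[0],p[1],z]))
print(ray("side",327,187,.095),ray("side",323,182,.082),ray("side",323,182,.1),"wrist peg top px",100+584*1.1-390*1.1,100+165/1.2)
print(ray("wrist",313,100+158/1.2,.095), ray("wrist",313,100+178/1.2,.095))
E
```

```text
0.074 (np.float64(324.7323172738313), np.float64(196.4526151664142)) (np.float64(315.1285779271678), np.float64(233.8763117623929))
0.082 (np.float64(324.7596927066647), np.float64(192.7978062971129)) (np.float64(315.1043596856808), np.float64(238.2652283383536))
0.095 (np.float64(324.80490699950286), np.float64(186.76138672741556)) (np.float64(315.06117885867593), np.float64(246.0906126671784))
0.105 (np.float64(324.8403165645767), np.float64(182.03396585783662)) (np.float64(315.02425421362835), np.float64(252.78222926524234))
0.115 (np.float64(324.8762877021077), np.float64(177.23157119663108)) (np.float64(314.98356170555263), np.float64(260.15667151392495))
[0.6278216  0.00156362 0.095     ] [ 0.65850098 -0.02305354  0.082     ] [ 6.39262569e-01 -6.00861135e-04  1.00000000e-01] wrist peg top px 313.40000000000003 237.5
[0.62721051 0.01233527 0.095     ] [0.63057924 0.00171204 0.095     ]
```

The wrist and side views agree: the visible fingertips sit about 25–30 mm behind the reported TCP, and the wrist picture gives tool z of about −0.033. I'll lower in small steps, checking the force each time.

Emit:
send_rows(
  motion=[
    [[0,0,0.002,0],[0,0,0.004,0],[0,0,0.006,0],[0,0,0.006,0]],
  ],
)

```text
clock: 3.8
tool_pos: [0.631, 0.0036, 0.0754]
eef_rot: [-1.852, -2.537, 0.001]
wrist_force: [0.2, -1.1, 0.6]
opening: 0.0147
```

```bash
python3 - <<'E'
from h import *
b=manip.grab_frame("side")[150:270,255:385]; a=manip.grab_frame("scene")[170:290,250:380]
print(manip.read_state()["tool_pos"],manip.read_state()["wrist_force"])
cv2.imwrite("pics/c3.png",np.hstack([cv2.resize(i,(400,370),interpolation=cv2.INTER_CUBIC) for i in(b,a)]))
E
```

```text
[0.63120245 0.00355327 0.0756965 ] [-0.25034663  0.27757981  0.47636118]
```

View pics/c3.png

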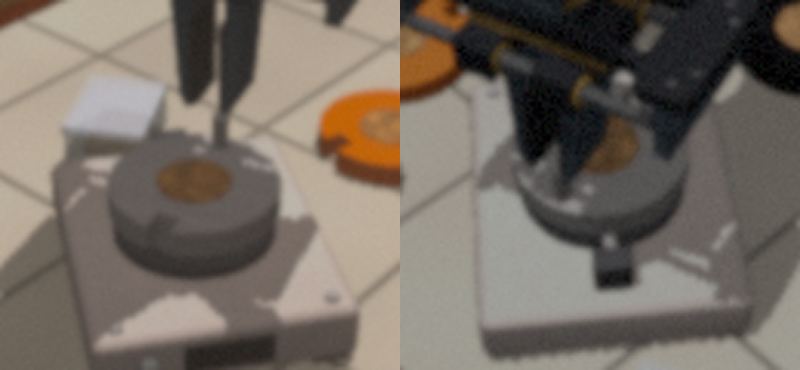

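The fingertips have come down to about the peg-top level (side row about 184), with no contact force. The tips are about 25–30 mm above the reported TCP, so I'll keep descending.

Emit:
send_rows(
  motion=[
    [[0,0,0.003,0],[0,0,0.006,0],[0,0,0.009,0],[0,0,0.012,0],[0,0,0.012,0]],
  ],
)

```text
clock: 4.4
tool_pos: [0.631, 0.0036, 0.0632]
eef_rot: [-1.852, -2.537, 0.001]
wrist_force: [-0.1, 0.4, -0.0]
opening: 0.0146
```

Emit:
send_rows(
  motion=[
    [[0,0,0.002,0],[0,0,0.004,0],[0,0,0.006,0],[0,0,0.006,0]],
  ],
)

```text
clock: 4.8
tool_pos: [0.6311, 0.0036, 0.0575]
eef_rot: [-1.852, -2.537, 0.0]
wrist_force: [-0.1, -0.7, -0.2]
opening: 0.0147
```

```bash
python3 - <<'E'
from h import *
b=manip.grab_frame("side")[150:270,255:385]; a=manip.grab_frame("wrist")[100:300,220:420]
print(manip.read_state()["tool_pos"],manip.read_state()["wrist_force"])
cv2.imwrite("pics/c4.png",np.hstack([cv2.resize(i,(400,370),interpolation=cv2.INTER_CUBIC) for i in(b,a)]))
E
```

```text
[0.63125484 0.00354848 0.05774815] [-0.0917593  -0.53216013  0.28382813]
```

View pics/c4.png

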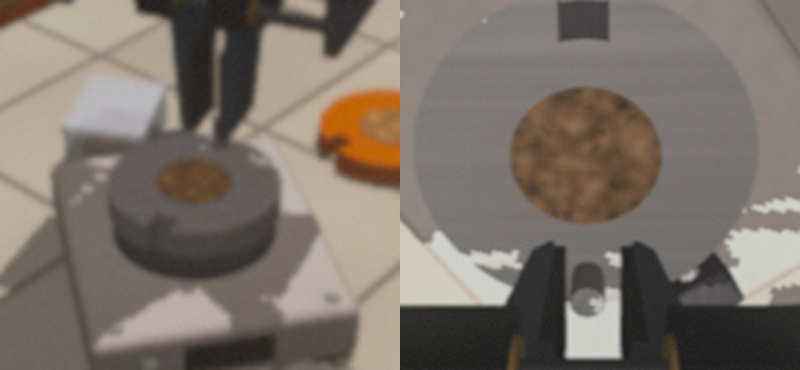

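Confirmed: the TCP reads 0.0577 with no contact and the peg (crop (587,300)) is between the fingers. I'll push the peg clockwise along the arc about the stand's centre, first 72°.

Emit:
send_rows(
  motion=[
    [[0.0002,-0.0041,0.002,6],[0.0009,-0.0081,0.002,12],[0.0019,-0.0121,0.002,18],[0.0034,-0.0159,0.002,24],[0.0052,-0.0195,0.002,30],[0.0074,-0.0229,0.002,36],[0.01,-0.0261,0.002,42],[0.0129,-0.029,0.002,48],[0.0161,-0.0316,0.002,54],[0.0195,-0.0338,0.002,60],[0.0231,-0.0356,0.002,66],[0.0269,-0.0371,0.002,72]],
  ],
)

```text
clock: 6.1
tool_pos: [0.5878, 0.0178, 0.056]
eef_rot: [2.992, 0.958, 0.001]
wrist_force: [-0.6, -0.9, 1.0]
opening: 0.0148
```

```bash
python3 - <<'E'
from h import *
s=manip.read_state(); f=manip.grab_frame("wrist"); cv2.imwrite("pics/w5.png",f[40:300,160:480])
p=s["tool_pos"];print(p,s["wrist_force"],s["joint_positions"],np.hypot(p[0]-.62,p[1]-.04),np.degrees(np.arctan2(p[1]-.04,p[0]-.62)))
M=R.from_rotvec(s["eef_rot"]).as_matrix(); print(np.degrees(np.arctan2(M[1,0],M[0,0])))
E
```

```text
[0.58778974 0.01784093 0.05595342] [-0.60393664 -0.85299976  1.01411375] [-7.10905503e-02  5.87082769e-01  1.57223138e+00 -1.65173673e-04
  9.81840542e-01  8.80107183e-01] 0.03909635721805664 -145.4739493605655
35.50564250297577
```

View pics/w5.png

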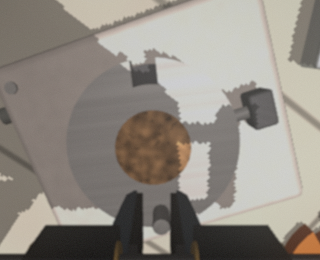

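The carrier follows: the notch is at (145,72) in the crop, the peg is held between the fingers, and the post is at (260,108). Next 72°.

Emit:
send_rows(
  motion=[
    [[0.0002,-0.0041,0,6],[0.0009,-0.0081,0,12],[0.0019,-0.0121,0,18],[0.0034,-0.0159,0,24],[0.0052,-0.0195,0,30],[0.0074,-0.0229,0,36],[0.01,-0.0261,0,42],[0.0129,-0.029,0,48],[0.0161,-0.0316,0,54],[0.0195,-0.0338,0,60],[0.0231,-0.0356,0,66],[0.0269,-0.0371,0,72]],
  ],
)

```text
clock: 7.35
tool_pos: [0.588, 0.0637, 0.0559]
eef_rot: [2.985, -0.98, 0.0]
wrist_force: [-0.3, 0.4, -0.2]
opening: 0.0152
```

Emit:
send_rows(
  motion=[
    [[0,0,0,0],[0,0,0,0]],
  ],
)

```text
clock: 7.55
tool_pos: [0.5879, 0.0636, 0.0558]
eef_rot: [2.988, -0.97, 0.0]
wrist_force: [-0.0, 0.2, -0.6]
opening: 0.0148
```

```bash
python3 - <<'E'
from h import *
s=manip.read_state(); f=manip.grab_frame("wrist"); cv2.imwrite("pics/w6.png",cv2.resize(f[60:300,190:450],None,fx=2.5,fy=2.5,interpolation=cv2.INTER_CUBIC))
p=s["tool_pos"];print(p,s["wrist_force"],np.hypot(p[0]-.62,p[1]-.04),np.degrees(np.arctan2(p[1]-.04,p[0]-.62)))
M=R.from_rotvec(s["eef_rot"]).as_matrix(); print(np.degrees(np.arctan2(M[1,0],M[0,0])))
E
```

```text
[0.58787468 0.06363924 0.05580893] [-0.00108686  0.21526694 -0.57851269] 0.039885455920395815 143.65271529878254
-35.98415457028829
```

View pics/w6.png

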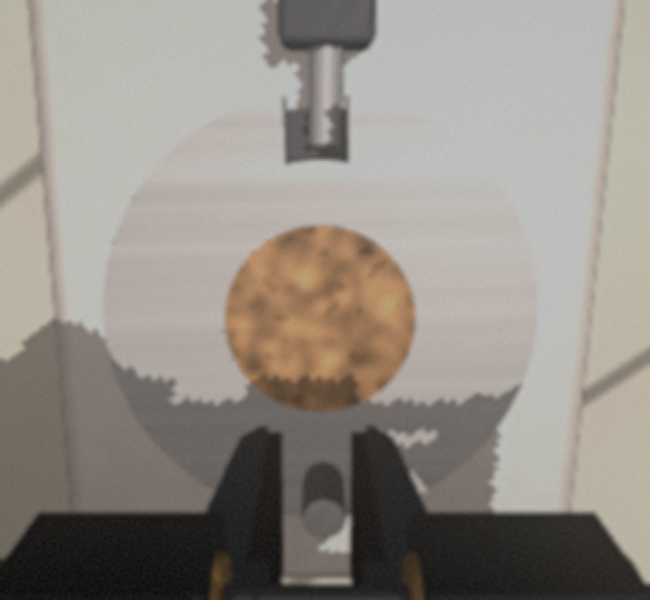

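The notch (crop 285–349, middle 317) is nearly over the pin (324), about 1.6 mm short. I'll nudge further the same way and measure with pixel profiles before and after.

```bash
cat > m.py <<'E'
from h import *
f=cv2.cvtColor(manip.grab_frame("wrist"),cv2.COLOR_BGR2GRAY)
for v in (90,94,114,122): print(v,f[v-1:v+2,296:342].mean(0).astype(int).tolist())
E
python3 m.py
```

```text
90 [187, 187, 187, 187, 187, 187, 187, 187, 187, 186, 185, 177, 157, 137, 128, 125, 117, 109, 113, 125, 138, 150, 161, 175, 179, 175, 166, 153, 142, 132, 141, 166, 184, 189, 188, 187, 187, 188, 187, 187, 187, 187, 187, 186, 188, 187]
94 [188, 187, 187, 187, 188, 186, 187, 187, 187, 187, 188, 188, 186, 176, 154, 134, 119, 110, 114, 126, 140, 151, 164, 176, 181, 175, 165, 153, 141, 132, 140, 166, 183, 187, 187, 187, 187, 187, 188, 186, 187, 187, 186, 186, 188, 187]
114 [184, 184, 184, 184, 184, 184, 172, 141, 105, 92, 95, 95, 95, 95, 94, 89, 85, 94, 113, 130, 143, 153, 167, 175, 170, 143, 114, 98, 93, 86, 79, 80, 108, 152, 181, 188, 188, 188, 187, 188, 187, 188, 189, 187, 188, 188]
122 [186, 186, 186, 185, 188, 187, 183, 157, 111, 90, 92, 92, 94, 96, 96, 95, 98, 98, 100, 100, 100, 94, 90, 88, 88, 89, 85, 84, 83, 80, 77, 78, 101, 144, 179, 189, 188, 188, 188, 188, 189, 188, 188, 188, 189, 188]
```

Emit:
send_rows(
  motion=[
    [[0,-0.001,0,0],[0,-0.002,0,0],[0,-0.0028,0,0],[0,-0.0028,0,0],[0,-0.0028,0,0]],
  ],
)

```text
clock: 8.15
tool_pos: [0.5896, 0.066, 0.0558]
eef_rot: [-2.986, 0.977, -0.0]
wrist_force: [-0.7, -0.4, -0.5]
opening: 0.0152
```

```bash
python3 m.py; python3 -c "
from h import *
print(manip.read_state())"
```

```text
90 [187, 188, 187, 188, 188, 188, 187, 188, 188, 187, 188, 188, 188, 187, 187, 181, 165, 146, 129, 127, 125, 116, 110, 118, 134, 143, 156, 169, 179, 180, 172, 160, 148, 137, 133, 154, 180, 188, 188, 187, 188, 189, 187, 187, 187, 186]
94 [188, 188, 187, 187, 187, 188, 188, 188, 188, 188, 188, 186, 188, 188, 188, 188, 187, 176, 156, 136, 126, 117, 111, 119, 134, 146, 157, 170, 179, 179, 171, 159, 149, 136, 135, 155, 180, 188, 188, 188, 188, 187, 188, 187, 187, 188]
114 [184, 184, 185, 185, 185, 186, 185, 186, 186, 186, 186, 186, 185, 186, 183, 165, 130, 102, 94, 91, 86, 90, 104, 122, 137, 149, 160, 173, 180, 180, 168, 157, 144, 123, 94, 76, 74, 75, 75, 73, 87, 123, 164, 184, 190, 189]
122 [187, 188, 188, 188, 188, 188, 188, 188, 189, 188, 189, 189, 189, 189, 186, 163, 125, 98, 96, 99, 99, 100, 102, 105, 108, 108, 108, 109, 107, 102, 97, 93, 91, 91, 89, 84, 83, 78, 76, 75, 94, 139, 179, 190, 190, 190]
{'clock': 8.2, 'joint_positions': array([1.07511185e-02, 5.93224631e-01, 1.55874010e+00, 1.38302521e-05,
       9.89565220e-01, 2.21403403e+00]), 'qd': array([-0.00082735, -0.00090951, -0.00188322,  0.00095966,  0.00021245,
        0.00134088]), 'joint_torque': array([ 7.85219343e-02, -8.76053238e+01, -2.91132170e+01,  1.11924234e-02,
       -1.23524917e-01, -6.66152235e-03]), 'tool_pos': array([0.58954562, 0.06594643, 0.0557908 ]), 'eef_rot': array([-2.98576924e+00,  9.77031790e-01, -8.74479504e-05]), 'wrist_force': array([-0.20799692, -0.459436  ,  0.70859979]), 'torque': array([-0.01527905,  0.1972881 ,  0.00163329]), 'opening': 0.01458182805651237}
```

The notch centre is now within about 0.4 mm of the pin line. I'll back off the peg, rise, close the fingers and move over the carrier's centre.

Emit:
send_rows(
  motion=[
    [[0,0.0015,0,0],[0,0.0015,0,0],[0,0.0015,-0.01,0],[0,0.0015,-0.025,0],[0,0.0015,-0.045,0],[0.01,0.002,-0.05,0],[0.025,0.003,-0.05,0],[0.04,0.004,-0.05,0],[0.04,0.004,-0.05,0],[0.04,0.004,-0.05,0]],
  ],
)

```text
clock: 9.2
tool_pos: [0.6193, 0.0385, 0.1048]
eef_rot: [2.985, -0.978, -0.002]
wrist_force: [0.2, -0.2, -0.3]
opening: 0.015
```

Emit:
send_rows(
  motion=[
    [[0,0,0.01,0],[0,0,0.02,0],[0,0,0.03,0],[0,0,0.038,0],[0,0,0.038,0]],
  ],
  claw=0.0,
  force=20,
)

```text
clock: 9.7
tool_pos: [0.6184, 0.0392, 0.0662]
eef_rot: [2.985, -0.977, -0.004]
wrist_force: [1.5, -0.3, 0.2]
opening: 0.0006
```

```bash
python3 - <<'E'
from h import *
b=manip.grab_frame("side")[150:270,255:385]; a=manip.grab_frame("wrist")[40:300,180:460]
print(manip.read_state()["tool_pos"],manip.read_state()["wrist_force"])
cv2.imwrite("pics/c7.png",np.hstack([cv2.resize(i,(400,370),interpolation=cv2.INTER_CUBIC) for i in(b,a)]))
E
```

```text
[0.61935235 0.03915091 0.06761768] [ 0.20866119 -0.03570142  0.23788469]
```

View pics/c7.png

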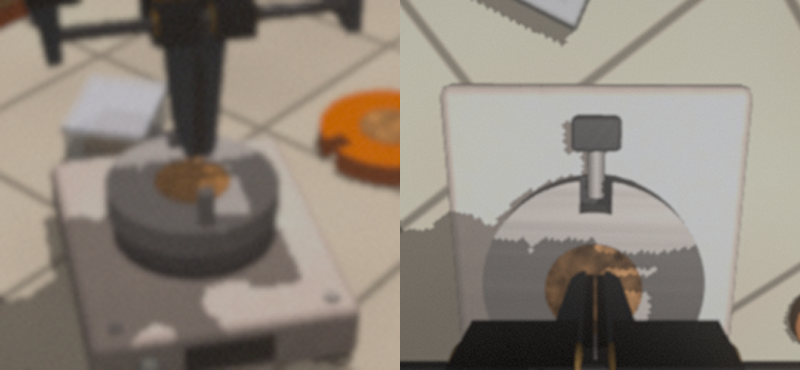

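The notch brackets the pin centrally (both at crop column 595), and the shut fingers are over the specimen. Now I'll descend gently to contact.

Emit:
send_rows(
  motion=[
    [[0,0,0.003,0],[0,0,0.006,0],[0,0,0.009,0],[0,0,0.012,0],[0,0,0.014,0],[0,0,0.016,0],[0,0,0.016,0]],
  ],
)

```text
clock: 10.5
tool_pos: [0.6193, 0.0391, 0.0515]
eef_rot: [2.986, -0.977, -0.001]
wrist_force: [-0.2, -0.9, 0.0]
opening: 0.0001
```

Emit:
send_rows(
  motion=[
    [[0,0,0.001,0],[0,0,0.002,0],[0,0,0.003,0],[0,0,0.004,0],[0,0,0.005,0],[0,0,0.005,0]],
  ],
)

```text
clock: 11.1
tool_pos: [0.6193, 0.0391, 0.0466]
eef_rot: [2.986, -0.977, -0.0]
wrist_force: [-0.6, -0.3, -0.1]
opening: 0.0004
```

Emit:
send_rows(
  motion=[
    [[0,0,0.001,0],[0,0,0.002,0],[0,0,0.003,0],[0,0,0.004,0],[0,0,0.004,0]],
  ],
)

```text
clock: 11.6
tool_pos: [0.6193, 0.0391, 0.0426]
eef_rot: [2.986, -0.977, -0.0]
wrist_force: [-0.0, 0.5, 0.0]
opening: 0.0004
```

Emit:
send_rows(
  motion=[
    [[0,0,0.001,0],[0,0,0.002,0],[0,0,0.003,0],[0,0,0.004,0],[0,0,0.004,0]],
  ],
)

```text
clock: 12.1
tool_pos: [0.6195, 0.0391, 0.0389]
eef_rot: [-2.986, 0.977, -0.0]
wrist_force: [-0.5, -0.6, 2.5]
opening: 0.0006
```

Contact is at TCP z of about 0.039 (tips about 34 mm above the reported TCP). The 12 mm of travel should end near 0.027.

Emit:
send_rows(
  motion=[
    [[0,0,0.001,0],[0,0,0.002,0],[0,0,0.003,0],[0,0,0.004,0],[0,0,0.004,0]],
  ],
)

```text
clock: 12.6
tool_pos: [0.6195, 0.0391, 0.0348]
eef_rot: [-2.986, 0.977, -0.0]
wrist_force: [-0.9, 0.4, 2.4]
opening: 0.0007
```

Emit:
send_rows(
  motion=[
    [[0,0,0.001,0],[0,0,0.002,0],[0,0,0.003,0],[0,0,0.004,0],[0,0,0.004,0]],
  ],
)

```text
clock: 13.1
tool_pos: [0.6195, 0.0391, 0.0308]
eef_rot: [-2.986, 0.977, -0.0]
wrist_force: [-0.2, -0.1, 2.3]
opening: 0.0002
```

Emit:
send_rows(
  motion=[
    [[0,0,0.001,0],[0,0,0.002,0],[0,0,0.003,0],[0,0,0.003,0]],
  ],
)

```text
clock: 13.5
tool_pos: [0.6195, 0.0391, 0.0289]
eef_rot: [-2.986, 0.977, -0.001]
wrist_force: [-7.2, -0.4, 21.7]
opening: 0.0003
```

Emit:
send_rows(
  motion=[
    [[0,0,0.0005,0],[0,0,0.001,0],[0,0,0.001,0]],
  ],
)

```text
clock: 13.8
tool_pos: [0.6196, 0.0391, 0.0288]
eef_rot: [-2.986, 0.977, -0.002]
wrist_force: [-11.4, -0.2, 36.8]
opening: 0.0002
```

It hit a firm stop at 37 N. Retracting straight up, then a final look.

Emit:
send_rows(
  motion=[
    [[0,0,-0.003,0],[0,0,-0.006,0],[0,0,-0.02,0],[0,0,-0.05,0],[0,0,-0.09,0],[-0.03,0,-0.12,0],[-0.06,0,-0.14,0],[-0.08,0,-0.15,0],[-0.08,0,-0.15,0],[-0.08,0,-0.15,0]],
  ],
)

```text
clock: 14.8
tool_pos: [0.5551, 0.0864, 0.1775]
eef_rot: [-2.986, 0.976, -0.002]
wrist_force: [0.3, 0.2, -0.2]
opening: 0.0001
```

```bash
python3 - <<'E'
from h import *
b=manip.grab_frame("side")[150:270,255:385]; a=manip.grab_frame("wrist")[20:260,180:440]
print(manip.read_state()["tool_pos"],manip.read_state()["wrist_force"])
cv2.imwrite("pics/c8.png",np.hstack([cv2.resize(i,(400,370),interpolation=cv2.INTER_CUBIC) for i in(b,a)]))
E
```

```text
[0.55528678 0.08599687 0.17655331] [ 1.03740112 -0.00700586 -0.54114531]
```

View pics/c8.png

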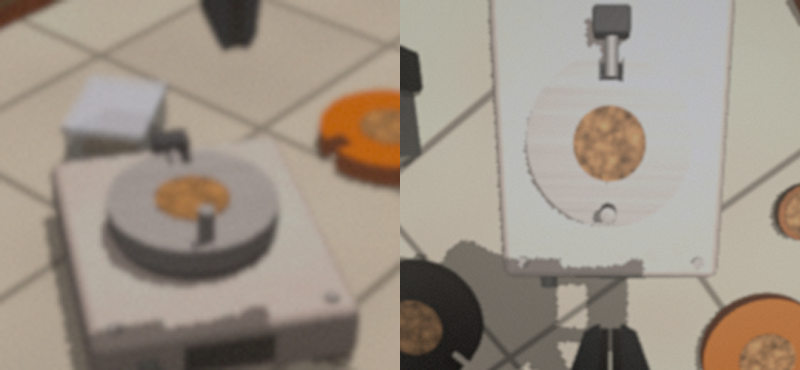

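The carrier looks level and lower, with the notch around the pin (crop column 611 for both) and the hand clear. I'll check the depth numerically, using the specimen's centroid in the side picture, then hand in.

```bash
python3 - <<'E'
from h import *
def cen(f):
    m=cv2.inRange(cv2.cvtColor(f,cv2.COLOR_BGR2HSV)[185:235,295:345],(5,90,60),(25,255,255)); n,_,st,ce=cv2.connectedComponentsWithStats(m); k=1+st[1:,4].argmax(); return ce[k]+[295,185],st[k,4]
print(cen(cv2.imread("pics/side0.png")),cen(manip.grab_frame("side")))
print([proj("side",[.62,.04,z]) for z in(.074,.062)])
E
```

```text
(array([317.61302682, 208.2835249 ]), np.int32(261)) (array([316.54545455, 213.21212121]), np.int32(231))
[(np.float64(316.2332400900731), np.float64(207.29982629972872)), (np.float64(316.27185428030543), np.float64(212.80488770115986))]
```

The shift is 4.9 px against 5.5 px expected. The peg now hides the specimen's lower edge (about 30 px, roughly a −0.6 px bias), so this fits full seating.

```bash
python3 -c "
from rig import manip
print(manip.hand_in())"
```

```text
the job is handed in; nothing more can be done
None
```

I turned the carrier about 144° clockwise until its notch was over the index pin, pressed it down to a firm stop and took the hand away. The job was handed in at about 15 s of the 64 s allowed. No verdict is reported.

- **Turning:** I pushed the peg with slightly open fingers, without gripping it. Before pressing, the notch centre was within about 0.4 mm of the pin line.
- **Pressing:** The carrier slid down at about 2.4 N and then stopped firmly. I pressed to about 37 N before retracting.
- **Final picture:** The carrier looks level and low, the notch is around the pin, and the hand is clear. The clear box and spare specimen look undisturbed. The cooler is only partly in that last crop; nothing passed near it and I did not measure the bystanders.

Two checks disagreed with what I expected:
- **Fingertip position:** The visible fingertips were about 33 mm behind the reported TCP, so I found the contact height by pictures and force instead.
- **Seating depth:** The side camera showed the specimen 4.9 px lower, against 5.5 px expected for the full 12 mm. The peg now partly covers the specimen, which accounts for about that gap, so I took it as fully seated. I have no independent height measurement.

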